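Measure a heat sink's width with a sliding caliper

TASK

Measure the width of the bare end of the driver module's aluminium heat sink: pick up the open digital caliper, lay it flat on the mat, display up, with one jaw on either side of that end and square to it, and let go. Then take hold of the two jaws from outside and slide them shut until both press on the heat sink's sides. Leave the caliper closed on it, hand away, so that the reading can be taken; the module stays in its place and the other things on the bench are left alone.

Things in the scene. Friction and masses are not known exactly. Their poses are not given: they have to be found in the camera images.
- caliper: digital caliper lying flat, display up: steel beam 192 x 16 mm, top 8 mm above the bench. Origin on the bench under the beam's middle; x along the beam, from the fixed-jaw end to the tail; the two long measuring jaws stick out to -y, z up. Head at the fixed jaw: x -96 to -74, y -16 to 12, 12 mm high. Two thin blades on the +y side reach y = 34 mm, unused. 170 g in all
- caliper_jaw (a joint): opening between the two long jaws in m: 0 shut, at most 0.085; starts at 0.042 to 0.048, wider than the heat sink. The jaw stays where it is left (slides at about 1.2 N)
- caliper_grip (a point): middle of the dark plastic housing with the display, 8 mm above its underside; the housing slides along the beam with the sliding jaw. It is a block 64 mm along the caliper's x, 32 mm along y (y -17 to 15 mm), 15 mm high, to be pinched across the 32 mm. The point lies 30 mm in +x and 33 mm in +y from sliding_jaw
- fixed_jaw (a point): on the fixed jaw's measuring face (caliper x = -74 mm, looking to +x), 34 mm in -y from the beam's middle line, 6 mm above the bench. The jaw stands 1 to 11 mm above the bench, is 10 mm wide (flat outer side at x = -84 mm) and reaches from the head to y = -46 mm, then as a tip 6 mm wide to y = -56 mm
- sliding_jaw (a point): on the sliding jaw's measuring face (looks to the caliper's -x), 34 mm in -y from the beam's middle line, 6 mm above the bench. Shaped like the fixed jaw: 10 mm wide in +x from this face, flat outer side, 1 to 11 mm above the bench, free of the housing from y = -17 to y = -46 mm, then a tip 6 mm wide to y = -56 mm
- module: motor driver module, loose, about 450 g: aluminium heat sink 140 x 30 x 28 mm (base 13 mm high, fins above) standing on the bench, a blue circuit board 92 x 64 mm bolted over its far part at 28 to 30 mm height, parts on it up to 49 mm high. Origin under the heat sink's middle, x along it, z up. Board at x -20 to 72 mm; bare end x -70 to -20 mm. Width to be measured: 30 mm, along y
- heatsink_end (a point): middle of the bare end's end face (module x = -70 mm), 6 mm above the bench. Laid in place, the caliper's jaws point along the module's +x and this end face lies well inside them, some 5 mm short of the housing's edge (caliper y about -22 mm)
- screwdriver: loose screwdriver, bystander, 170 mm, lying along its x; origin under its middle
- phone: loose dark phone lying flat, bystander, 72 x 150 x 9 mm; origin under its middle
- breadboard: loose white solderless breadboard, bystander, 55 x 165 x 13 mm; origin under its middle
- solder: loose solder spool standing on its flange, bystander, 56 mm diameter, 40 mm high; origin under its middle
- multimeter: loose hand multimeter lying flat, bystander, 165 x 78 x 44 mm; origin under its middle
- cleaner: loose bottle, bystander, 48 mm diameter, 120 mm high; origin under its middle
Things that resemble listed ones, but are neither listed nor needed, are in the scene too. Of the things like the caliper, leave any that is blue or green; of the rest the larger one is meant.

How it is judged:
On the way, in this order (a step that is already met when the one before it is completed fails the run):
1. the caliper is picked up clear of the bench (height (world z) of caliper above 0.03 m), for 0.2 s.
2. the caliper lies flat, its open jaws (over 35 mm) on either side of the heat sink's bare end, and has been let go (height (world z) of caliper below 0.004 m and angle between caliper's own z axis and vertical below 0.08 rad and value of joint caliper_jaw above 0.035 m and y of heatsink_end in the frame of caliper between -0.042 and -0.008 m and x of heatsink_end in the frame of fixed_jaw above 0.01 m and x of heatsink_end in the frame of sliding_jaw below -0.01 m and contact force between the fingers and caliper below 0.05 N), for 0.2 s.
3. the jaws are shut on the heat sink and press on it with more than 4 N (value of joint caliper_jaw between 0.0275 and 0.0312 m and contact force between caliper and module above 4 N and y of heatsink_end in the frame of caliper above -0.042 m), for 0.2 s.
At the end, for the whole second after the job is handed in: the caliper lies flat on the bench, display up (within about 5 degrees), its jaws 27.5 to 31.5 mm apart with the heat sink's bare end between them, square to it within 3.4 degrees, at least 14 mm of the heat sink's length inside the jaws; caliper and module at rest, the module upright on the bench (value of joint caliper_jaw between 0.0275 and 0.0315 m and height (world z) of caliper below 0.004 m and angle between each of caliper, module's own z axis and vertical below 0.08 rad and y of heatsink_end in the frame of caliper between -0.042 and -0.008 m and x of heatsink_end in the frame of fixed_jaw above 0.012 m and x of heatsink_end in the frame of sliding_jaw below -0.012 m and angle between the y axis of caliper and the x axis of module, either way round below 0.06 rad and linear speed of each of caliper, module below 0.01 m/s); the robot touches nothing.
It fails at once if the module is shifted more than 20 mm from where it stood (distance of module from where it was at the start of the episode above 0.02 m).
It fails at once if a bystander is moved more than 20 mm (distance of any of screwdriver, phone, breadboard, solder, multimeter, cleaner from where it was at the start of the episode above 0.02 m).
It also fails if it takes over 53 s, if anything falls off the work surface, if the arm or the gripper's body presses on something with over 40 N, if the wrist force passes 120 N, or if a joint passes its speed limit or range.

ROBOT

A 7-joint arm with a two-finger parallel gripper is mounted at the origin on the work surface. World frame = base frame: x ahead of the robot, y to its left, z up, the work surface at z = 0. Lengths are in m, angles in rad, forces in N, time in s.
With the tool pointing down it reaches from about 0.425 to 0.925 m from the base axis. Payload 6.8 kg.
Tool frame: the origin (TCP) lies between the finger pads; the fingertips stand 11 mm ahead of it and the grasp point (between the pads) lies 8 mm behind it; x points along the fingers, y is the direction in which the jaws open and shut, and the axes are right-handed (so a half turn about x gives the same grasp; the last joint's range is limited). The gripper opens to 88 mm and grips with 3 to 60 N. Pads are 20 mm wide; open, the fingers measure 115 mm over their backs; the gripper's body (75 mm by 178 mm) begins 61 mm behind the grasp point.
Start: joints at [1.233, 0.477, 0.022, 1.555, -0.011, 1.109, -0.083], TCP at [0.154, -0.657, 0.234] pointing down, gripper open.
Joint ranges: [-2.96, 2.96], [-0.34, 2.1], [-1.41, 1.46], [0.24, 2.44], [-1.37, 4.51], [0.17, 1.92], [-2.96, 2.96]. Speed limits (rad/s): [2.39, 2.39, 3.14, 3.14, 3.14, 3.14, 3.14].

INTERFACE

Orientations are given as a unit quaternion [w, x, y, z].
In Python, from bench import robot, viewer gives the robot as it stands.
- The arm moves only by the tool send_rows, never from a script. Its argument "deltas" is a list of rows, each a list of 6 numbers: the shift along the tool's x, y, z in m, then the turn, a rotation vector about the tool's x, y, z in units of 6 degrees (1.0 is 6 degrees). In form: [[tx, ty, tz, ax, ay, az], ...]. A call has 1 to 12 rows; each row is the pose to reach, as a shift and turn from the pose commanded when the call began, along the tool's axes at that moment; what a row does not reach only later rows make up. A row lasts 1/8 s, in which the tool goes at most 62.5 mm and 10.7 degrees, less where a joint would pass 70% of its speed; a pose out of reach is approached as far as the arm can. A call with a gripper value outside its range is refused whole. "claw" is the opening in per cent of the stroke, from 0 (shut) to 100 (fully open), set as the call begins (left out, the last holds). The fingers move at their own pace and stop on an object; the grip force is fixed at half the most. Time passes only in rows, so rows that repeat a pose let the fingers close. It gives the time, the measured TCP pose, the force and the opening at its end, in the units of the state.
- robot.read_state(): the state, without advancing time (a new reading comes with each control period).
- viewer.snapshot(name): name is "scene" or "top" or "wrist"; returns (picture, depth): 384x512x3 uint8, red, green, blue; 384x512 float32, m along the optical axis (not along the pixel's ray), 0 where there is no reading.
- viewer.calibration(name): a dict with "K" (3x3 intrinsics, pixels), "origin" and "rotation" of the camera in the world; the wrist camera has in their place "hand_eye" (4x4, takes a point from camera to tool coordinates, whose origin is the TCP and whose axes are the tool frame's). Camera axes: x right, y down, z forward; pixel columns grow to the right and rows downward; lengths in m; the calibration is good to about 2 mm. A picture is of the moment at which its call begins: read the wrist's pose just before it. calibration takes no time and is no camera call.
- robot.finish_job(): hands the job in, once; it reports no verdict.
The state is a dict: "t": time; "joint_positions": joint angles; "qd": joint speeds; "tau": joint torques, N m; "position": TCP position; "tool_rot": TCP orientation; "wrist_force": force on the tool from outside, world axes, zero at the start; "ft_torque": the same for the moment, N m; "grip_width": finger opening in m.
Only numpy, scipy, OpenCV 4.12 (cv2) and the standard library are available. Lean on these libraries where they do the work, as an engineer would, in place of code of your own. Each camera call takes 0.05 s, during which the arm holds its last target.

## Working session

There is one attempt and no reset: what is moved stays moved. The work goes in short steps, Python scripts to look and compute and a tool call to move; the robot and the scene stay as the last step left them, time stands still between calls to the robot, and variables do not carry over. Pictures are saved under pics/ and viewed, and the job is handed in when it is done.

Besides the shell and the picture viewer there is one more tool, called after "Call:" in YAML: its name, and indented under it one key for each argument. send_rows: Moves the arm, as the interface text tells. Its arguments: {"type":"object","properties":{"deltas":{"type":"array"},"claw":{"type":"number"}},"required":["deltas"]}

```bash
ls; mkdir -p pics; python3 - <<'E'
from bench import robot, viewer
import cv2, numpy as np
for n in ("scene","top"):
    p,d=viewer.snapshot(n); cv2.imwrite(f"pics/{n}0.png",cv2.resize(p[:,:,::-1],(768,576),interpolation=cv2.INTER_CUBIC)); np.savez(f"{n}0.npz",p=p,d=d)
    print(n,viewer.calibration(n))
print(robot.read_state()); print(viewer.calibration("wrist"))
E
```

```text
pics
scene {'K': array([[402.66324881,   0.        , 250.73935668],
       [  0.        , 402.66324881, 187.88508995],
       [  0.        ,   0.        ,   1.        ]]), 'origin': array([ 1.19679194, -0.51715366,  1.03236591]), 'rotation': array([-0.30905052,  0.84539121,  0.40673114, -0.15611296])}
top {'K': array([[381.29215398,   0.        , 256.93173444],
       [  0.        , 381.29215398, 192.31460107],
       [  0.        ,   0.        ,   1.        ]]), 'origin': array([ 0.37051095, -0.01235492,  1.24817127]), 'rotation': array([-0.0345867 ,  0.70667916, -0.70539062,  0.04280651])}
{'t': 0.1, 'joint_positions': array([ 1.23289366,  0.47772961,  0.0223527 ,  1.55631662, -0.01153067,
        1.1093076 , -0.08314659]), 'qd': array([ 0.0009263 , -0.00176636,  0.00033726, -0.00288947, -0.00131748,
       -0.00155296,  0.00016152]), 'tau': array([ 4.52920809e-03, -5.84086061e+01,  1.54020041e+00, -2.73313808e+01,
       -5.41760644e-02,  1.30923669e-02,  6.91907348e-05]), 'position': array([ 0.15363113, -0.65675451,  0.23278615]), 'tool_rot': array([-0.08048293, -0.70234613, -0.08162045,  0.70254574]), 'wrist_force': array([ 1.04929593, -0.70025081, -0.10113887]), 'ft_torque': array([-0.00076707, -0.02339355, -0.0299339 ]), 'grip_width': 0.08822070700490317}
{'K': array([[289.9905951 ,   0.        , 252.83160098],
       [  0.        , 289.9905951 , 189.59657936],
       [  0.        ,   0.        ,   1.        ]]), 'hand_eye': array([[-2.81375737e-05, -3.02231405e-01,  9.53234587e-01,
        -1.50722927e-01],
       [ 9.99999992e-01, -1.25462260e-04, -1.02609178e-05,
        -3.70822363e-04],
       [ 1.22696138e-04,  9.53234579e-01,  3.02231406e-01,
        -8.34520698e-02],
       [ 0.00000000e+00,  0.00000000e+00,  0.00000000e+00,
         1.00000000e+00]])}
```

View pics/top0.png

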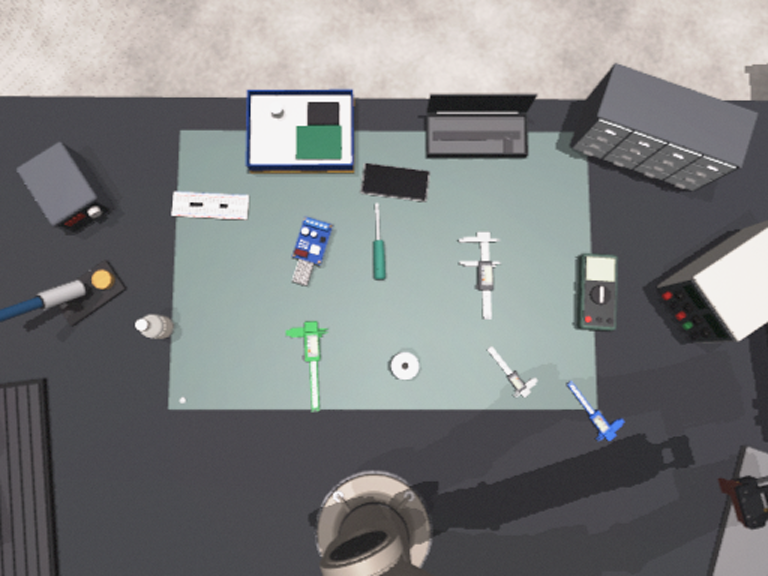

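View pics/scene0.png

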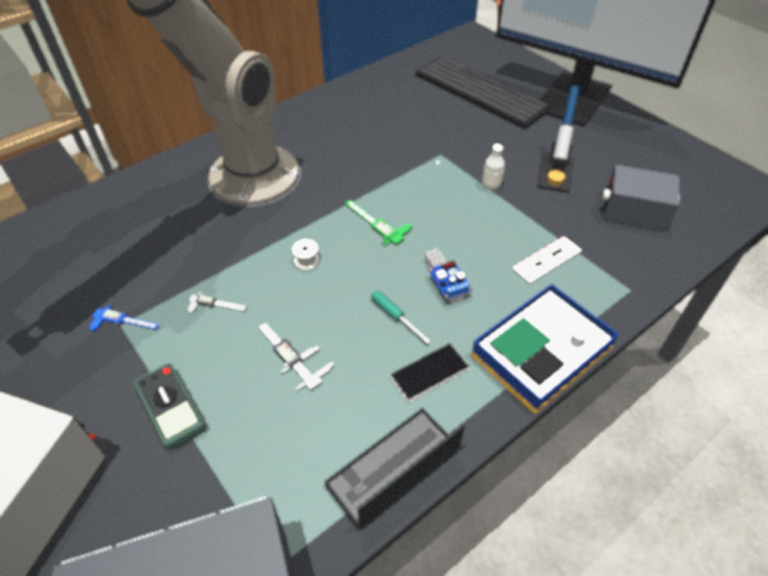

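Top view: the meant caliper (larger silver one) is at about (485,275) with its long jaws pointing left (+y). The module is at (310,250) with its bare end at (302,272), and the green caliper lies just below it at (312,345).

```bash
cat > h.py <<'E'
import numpy as np, cv2
from scipy.spatial.transform import Rotation as Ro
from bench import robot, viewer
def R(q): return Ro.from_quat([q[1],q[2],q[3],q[0]]).as_matrix()
def cam(name,st=None):
    c=viewer.calibration(name)
    if name=="wrist":
        H=np.array(c["hand_eye"]); Rt=R(st["tool_rot"])
        return c["K"],np.array(st["position"])+Rt@H[:3,3],Rt@H[:3,:3]
    r=np.array(c["rotation"]); 
    return c["K"],np.array(c["origin"]),(R(r) if r.shape==(4,) else r)
def ray(C,uv,z):
    K,o,M=C; uv=np.atleast_2d(np.array(uv,float))
    d=np.c_[(uv[:,0]-K[0,2])/K[0,0],(uv[:,1]-K[1,2])/K[1,1],np.ones(len(uv))]@M.T
    return o+d*((z-o[2])/d[:,2])[:,None]
def proj(C,P):
    K,o,M=C; p=(np.atleast_2d(P)-o)@M; return np.c_[K[0,0]*p[:,0]/p[:,2]+K[0,2],K[1,1]*p[:,1]/p[:,2]+K[1,2]]
def snap(name,tag):
    st=robot.read_state(); p,d=viewer.snapshot(name); C=cam(name,st)
    np.savez(tag+".npz",p=p,d=d,K=C[0],o=C[1],M=C[2]); cv2.imwrite(f"pics/{tag}.png",cv2.resize(p[:,:,::-1],(768,576),interpolation=cv2.INTER_CUBIC)); return p,d,C,st
def load(tag):
    z=np.load(tag+".npz"); return z["p"],z["d"],(z["K"],z["o"],z["M"])
E
python3 - <<'E'
from h import *
C=cam("top")
print(C[2])
for n,uv in dict(cal_head=(484,238),cal_tail=(487,318),hous=(486,277),jawtipf=(460,239),jawtips=(458,263),mod_end=(300,283),mod_top=(317,220),green=(293,332),base=(375,520)).items():
    print(n,ray(C,np.array(uv)/1.5,0.01)[0].round(3))
st=robot.read_state(); print(R(st['tool_rot']).round(3))
E
```

```text
[[ 0.00118334 -0.99400863  0.10929521]
 [-0.99993077 -0.00245566 -0.01150723]
 [ 0.01170668 -0.10927402 -0.99394273]]
cal_head [ 0.619 -0.244  0.01 ]
cal_tail [ 0.443 -0.247  0.01 ]
hous [ 0.532 -0.247  0.01 ]
jawtipf [ 0.617 -0.191  0.01 ]
jawtips [ 0.563 -0.186  0.01 ]
mod_end [0.518 0.159 0.01 ]
mod_top [0.658 0.124 0.01 ]
green [0.412 0.172 0.01 ]
base [ 0.021 -0.006  0.01 ]
[[-0.     0.228 -0.974]
 [ 0.002 -0.974 -0.228]
 [-1.    -0.002  0.   ]]
```

Call:
send_rows:
  deltas:
    - [0, -0.026, -0.038, -1.67, 0, 0]
    - [0, -0.052, -0.077, -3.33, 0, 0]
    - [0, -0.078, -0.115, -5, 0, 0]
    - [0, -0.105, -0.153, -6.67, 0, 0]
    - [0, -0.131, -0.192, -8.33, 0, 0]
    - [0, -0.157, -0.23, -10, 0, 0]
    - [0, -0.183, -0.268, -11.67, 0, 0]
    - [0.01, -0.209, -0.307, -13.33, 0, 0]
    - [0.02, -0.235, -0.345, -15, 0, 0]
    - [0.04, -0.262, -0.383, -16.67, 0, 0]
    - [0.06, -0.288, -0.422, -18.33, 0, 0]
    - [0.08, -0.314, -0.46, -20, 0, 0]
  claw: 100

```text
t: 1.6
position: [0.5308, -0.2457, 0.1528]
tool_rot: [0.65, 0.279, 0.65, -0.279]
wrist_force: [0.4, -0.5, -0.2]
grip_width: 0.088
```

```bash
python3 - <<'E'
from h import *
st=robot.read_state(); print(st['t'],st['position'],R(st['tool_rot']).round(3),st['joint_positions'])
E
```

```text
1.6 [ 0.53078441 -0.2456757   0.15283447] [[-0.     0.726  0.688]
 [ 0.     0.688 -0.726]
 [-1.    -0.    -0.   ]] [ 0.75227607  0.47739278 -0.5541536   1.8221922   0.30686008  0.92837226
  0.82085183]
```

Call:
send_rows:
  deltas:
    - [0, 0, 0, -1.6, 0, 0]
    - [0, 0, 0, -3.2, 0, 0]
    - [0, 0, 0, -4.8, 0, 0]
    - [0, 0, 0, -6.4, 0, 0]
    - [0, 0, 0, -7.75, 0, 0]
    - [0, 0, 0, -7.75, 0, 0]

```text
t: 2.35
position: [0.5298, -0.2468, 0.1532]
tool_rot: [0.707, 0.003, 0.707, -0.002]
wrist_force: [-0.1, -0.0, -1.1]
grip_width: 0.0879
```

```bash
python3 - <<'E'
from h import *
p,d,C,st=snap("wrist","w1"); print(st['t'],st['position'],R(st['tool_rot']).round(3),st['joint_positions'].round(2))
E
```

```text
2.35 [ 0.52978153 -0.2468346   0.15320401] [[-0.001  0.007  1.   ]
 [ 0.001  1.    -0.007]
 [-1.     0.001 -0.001]] [ 0.88  0.52 -0.74  1.81  0.42  0.97  1.54]
```

View pics/w1.png

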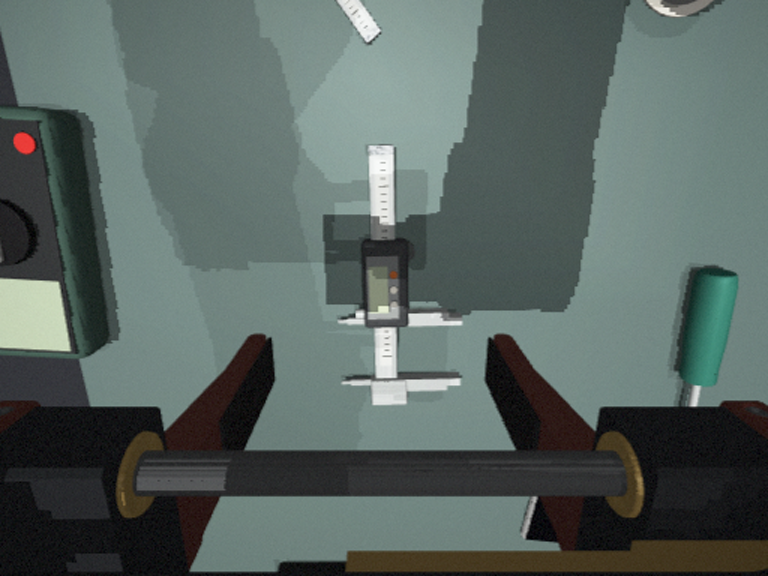

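The wrist picture shows the caliper, with beam tail at (381,147), housing at (386,282), sliding jaw at row ~318 and fixed jaw at row ~381, jaws pointing right (+y). Next I measure it.

```bash
cat > calmeas.py <<'E'
from h import *
def near(p,d,C,box,flip=False):
    x0,y0,x1,y1=box; g=p[y0:y1,x0:x1].astype(int)
    return g
if __name__=="__main__":
    p,d,C=load("w1"); K=C[0]
    hsv=cv2.cvtColor(p,cv2.COLOR_RGB2HSV)
    br=((hsv[...,1]<40)&(hsv[...,2]>120)).astype(np.uint8)
    m=np.zeros_like(br); m[90:275,215:320]=br[90:275,215:320]
    ys,xs=np.nonzero(m[:160]); 
    tail=[(x,y) for y in range(100,155) for x in [np.nonzero(m[y])[0].mean()] ] if True else 0
    tail=np.array(tail); P=ray(C,tail,0.008)
    f=np.polyfit(P[:,0],P[:,1],1); print("beam line y=a x+b",f,"resid",np.std(P[:,1]-np.polyval(f,P[:,0])))
    w=[np.nonzero(m[y])[0].size for y in range(100,155)]; print("width px",np.median(w), np.linalg.norm(ray(C,[(250,125)],.008)-ray(C,[(250+np.median(w),125)],.008)))
    # dark housing
    dk=((hsv[...,2]<75)).astype(np.uint8); md=np.zeros_like(dk); md[150:225,232:285]=dk[150:225,232:285]
    md=cv2.morphologyEx(md,cv2.MORPH_CLOSE,np.ones((9,9)))
    cs,_=cv2.findContours(md,cv2.RETR_EXTERNAL,cv2.CHAIN_APPROX_NONE); c=max(cs,key=cv2.contourArea)
    r=cv2.minAreaRect(c); b=cv2.boxPoints(r); print("housing box px",b.round(1).tolist()); print(ray(C,b,0.015).round(4), "centre",ray(C,[r[0]],0.015).round(4))
    Z=d; print("depth tail",d[120,254])
    v=p.copy(); v[m>0]=(255,0,0); v[md>0]=(0,255,0); cv2.imwrite("pics/w1m.png",cv2.resize(v[80:290,170:350,::-1],(720,840)[:2] if 0 else (514,600),interpolation=cv2.INTER_NEAREST))
E
python3 calmeas.py
```

```text
** On entry to DLASCL parameter number  4 had an illegal value
 ** On entry to DLASCL parameter number  4 had an illegal value
 ** On entry to DLASCL parameter number  4 had an illegal value
 ** On entry to DLASCL parameter number  4 had an illegal value
 ** On entry to DLASCL parameter number  5 had an illegal value
 ** On entry to DLASCL parameter number  4 had an illegal valuecalmeas.py:11: RuntimeWarning: Mean of empty slice.
  tail=[(x,y) for y in range(100,155) for x in [np.nonzero(m[y])[0].mean()] ] if True else 0
  ret = ret.dtype.type(ret / rcount)
Traceback (most recent call last):
  File "calmeas.py", line 13, in <module>
    f=np.polyfit(P[:,0],P[:,1],1); print("beam line y=a x+b",f,"resid",np.std(P[:,1]-np.polyval(f,P[:,0])))
numpy.linalg.LinAlgError: SVD did not converge in Linear Least Squares
```

```bash
python3 - <<'E'
s=open('calmeas.py').read()
s=s.replace("range(100,155)","range(100,143)").replace("<40)&(hsv[...,2]>120)","<60)&(hsv[...,2]>135)")
open('calmeas.py','w').write(s)
from h import *
p,d,C=load("w1"); hsv=cv2.cvtColor(p,cv2.COLOR_RGB2HSV)
print(hsv[120,240:270].tolist()); print(hsv[150,240:270].tolist())
E
python3 calmeas.py
```

```text
[[81, 34, 144], [83, 32, 142], [84, 35, 144], [81, 33, 146], [83, 36, 143], [83, 32, 136], [86, 10, 199], [70, 3, 221], [90, 2, 221], [70, 3, 225], [45, 2, 232], [38, 4, 235], [40, 3, 234], [40, 3, 233], [40, 3, 231], [50, 3, 231], [38, 4, 232], [45, 4, 232], [40, 3, 231], [60, 2, 223], [83, 5, 220], [75, 5, 221], [90, 8, 154], [73, 21, 86], [83, 33, 124], [83, 33, 141], [83, 29, 142], [82, 33, 141], [83, 31, 139], [79, 39, 145]]
[[85, 35, 87], [82, 42, 91], [83, 34, 90], [82, 42, 90], [83, 35, 87], [83, 38, 88], [82, 36, 77], [86, 19, 105], [90, 5, 107], [66, 12, 107], [90, 2, 108], [30, 4, 115], [30, 9, 117], [45, 4, 118], [40, 6, 119], [30, 6, 126], [30, 4, 125], [45, 4, 127], [15, 4, 127], [75, 4, 125], [75, 4, 124], [90, 4, 123], [75, 9, 114], [83, 24, 85], [79, 40, 70], [90, 32, 64], [77, 33, 69], [81, 34, 76], [80, 43, 71], [85, 44, 69]]
beam line y=a x+b [-0.0797987  -0.20645371] resid 0.0006379693133376831
width px 77.0 0.07702063631377101
housing box px [[232.0, 150.0], [283.0, 150.0], [283.0, 224.0], [232.0, 224.0]]
[[ 0.4959 -0.267   0.015 ]
 [ 0.4963 -0.2159  0.015 ]
 [ 0.5771 -0.214   0.015 ]
 [ 0.5767 -0.2694  0.015 ]] centre [[ 0.5349 -0.2416  0.015 ]]
depth tail 0.28789303
```

View pics/w1m.png

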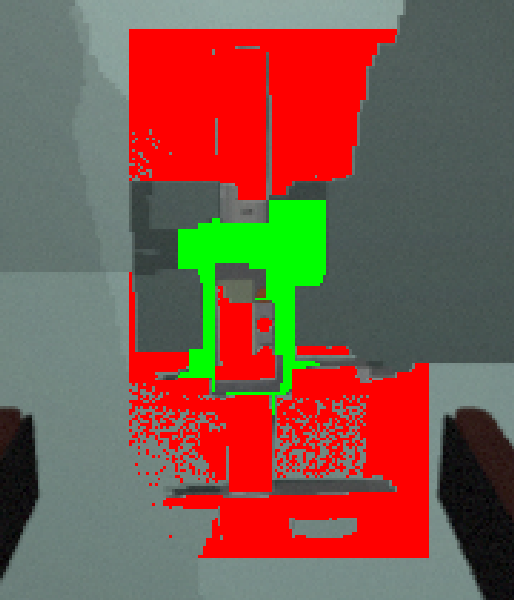

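```bash
cat > calmeas.py <<'E'
from h import *
import sys
def steel(p):
    q=cv2.GaussianBlur(p,(3,3),0).astype(int); 
    rel=(q.max(2)-q.min(2))/np.maximum(q.max(2),1)
    return (rel<0.075).astype(np.uint8)
if __name__=="__main__":
    p,d,C=load("w1"); m=steel(p)
    k=np.zeros_like(m); k[90:275,215:320]=m[90:275,215:320]
    v=p.copy(); v[k>0]=(255,0,0)
    cv2.imwrite("pics/w1m2.png",cv2.resize(np.hstack([p[80:290,200:320],v[80:290,200:320]])[...,::-1],(686,600),interpolation=cv2.INTER_NEAREST))
E
python3 calmeas.py
```

```text
(no output)
```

View pics/w1m2.png

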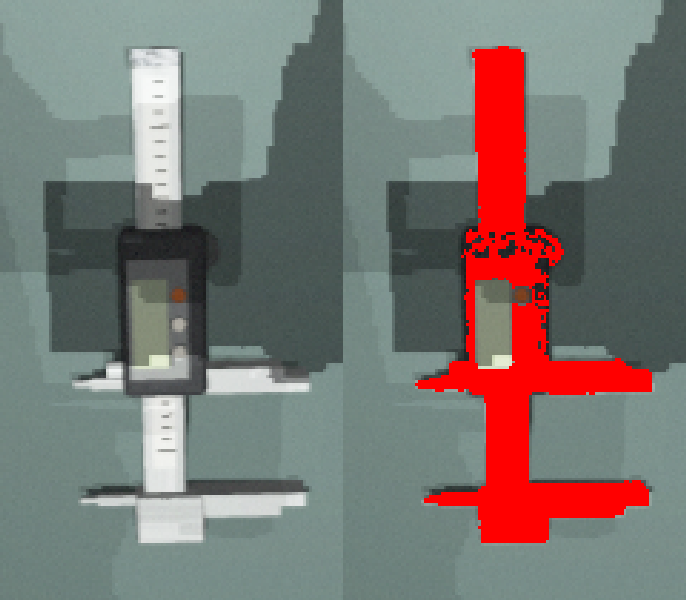

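```bash
cat > c2.py <<'E'
from h import *
from calmeas import steel
p,d,C=load("w1"); m=steel(p); m[:, :225]=0; m[:,320:]=0
def mid(y):
    x=np.nonzero(m[y,235:280])[0]+235; return x.min(),x.max()+1
L=[];Rr=[]
for y in list(range(102,155))+list(range(222,246)):
    a,b=mid(y); L.append((a,y+.5)); Rr.append((b,y+.5))
A=ray(C,L,0.008);B=ray(C,Rr,0.008); M=(A+B)/2
ok=abs((B-A)[:,1]-0.016)<0.004
f=np.polyfit(M[ok,0],M[ok,1],1); print("w",np.median((B-A)[:,1]),"line",f,np.std(M[ok,1]-np.polyval(f,M[ok,0])),ok.sum())
s=2.857
def px(x,y): return (200+x/s,80+y/s)
for n,(x,y,z) in dict(tail_end=(157,47,.008),head_end=(171,542,.012),tipf_top=(306,497,.011),tips_hi=(309,376,.011),housTL=(119,230,.015),housTR=(207,232,.015),housBL=(124,394,.015),housBR=(206,390,.015),fj_inner=(250,494,.011),fj_bot=(250,515,.011),sj_outer_lo=(230,368,.011),sj_bot=(230,391,.011)).items():
    print(n,ray(C,[px(x,y)],z)[0].round(4))
print([ (q, d[int(px(*q)[1]),int(px(*q)[0])]) for q in [(160,100),(171,520)]])
E
python3 c2.py
```

```text
w 0.0169080297659219 line [ 0.01929027 -0.2530638 ] 0.00022619752073027387 77
tail_end [ 0.445  -0.2437  0.008 ]
head_end [ 0.636  -0.2391  0.012 ]
tipf_top [ 0.6164 -0.1852  0.011 ]
tips_hi [ 0.5645 -0.1866  0.011 ]
housTL [ 0.5067 -0.2576  0.015 ]
housTR [ 0.5076 -0.2263  0.015 ]
housBL [ 0.5696 -0.2569  0.015 ]
housBR [ 0.5683 -0.2259  0.015 ]
fj_inner [ 0.6149 -0.2076  0.011 ]
fj_bot [ 0.6244 -0.2073  0.011 ]
sj_outer_lo [ 0.561  -0.2167  0.011 ]
sj_bot [ 0.5704 -0.2165  0.011 ]
[((160, 100), np.float32(0.2878312)), ((171, 520), np.float32(0.33391353))]
```

Call:
send_rows:
  deltas:
    - [0.035, 0.002, 0.003, -0.1, 0, 0]
    - [0.075, 0.004, 0.006, -0.2, 0, 0]
    - [0.11, 0.005, 0.009, -0.25, 0, 0]
    - [0.13, 0.005, 0.009, -0.25, 0, 0]
    - [0.14, 0.005, 0.009, -0.25, 0, 0]
    - [0.14, 0.005, 0.009, -0.25, 0, 0]

```text
t: 3.15
position: [0.5393, -0.2419, 0.0138]
tool_rot: [0.707, -0.007, 0.707, 0.007]
wrist_force: [-0.1, 0.1, 0.3]
grip_width: 0.0881
```

```bash
python3 - <<'E'
from h import *
p,d,C,st=snap("wrist","w2"); print(st['t'],st['position'],R(st['tool_rot']).round(3),st['wrist_force'])
E
```

```text
3.15 [ 0.53926545 -0.24187459  0.01378068] [[-0.   -0.02  1.  ]
 [-0.    1.    0.02]
 [-1.   -0.   -0.  ]] [-0.0503114   0.06064383  0.28398182]
```

View pics/w2.png

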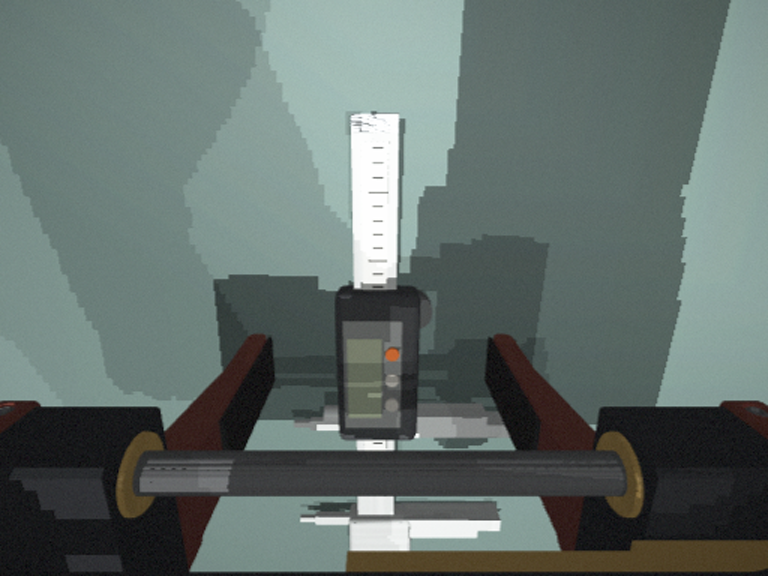

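Call:
send_rows:
  deltas:
    - [0, 0, 0, 0, 0, 0]
    - [0, 0, 0, 0, 0, 0]
    - [0, 0, 0, 0, 0, 0]
    - [0, 0, 0, 0, 0, 0]
    - [0, 0, 0, 0, 0, 0]
  claw: 20

```text
t: 3.82
position: [0.5392, -0.2418, 0.0137]
tool_rot: [0.707, -0.007, 0.707, 0.007]
wrist_force: [-1.0, -0.1, -0.4]
grip_width: 0.0414
```

Call:
send_rows:
  deltas:
    - [0, 0, 0, 0, 0, 0]
    - [0, 0, 0, 0, 0, 0]
    - [0, 0, 0, 0, 0, 0]
    - [0, 0, 0, 0, 0, 0]
  claw: 10

```text
t: 4.32
position: [0.5392, -0.2419, 0.0136]
tool_rot: [0.707, -0.007, 0.707, 0.007]
wrist_force: [-0.3, -0.0, 0.2]
grip_width: 0.0318
```

Call:
send_rows:
  deltas:
    - [-0.01, 0, 0, 0, 0, 0]
    - [-0.03, 0, 0, 0, 0, 0]
    - [-0.06, 0, 0, 0, 0, 0]
    - [-0.09, 0, 0, 0, 0, 0]
    - [-0.12, 0, 0, 0, 0, 0]
    - [-0.13, 0, 0, 0, 0, 0]
    - [-0.13, 0, 0, 0, 0, 0]

```text
t: 5.2
position: [0.5393, -0.242, 0.1444]
tool_rot: [0.707, -0.007, 0.707, 0.007]
wrist_force: [0.2, 0.2, -1.6]
grip_width: 0.0317
```

```bash
python3 - <<'E'
from h import *
p,d,C,st=snap("wrist","w3"); print(st['t'],st['position'],R(st['tool_rot']).round(3),st['wrist_force'],st['joint_positions'].round(2))
E
```

```text
5.2 [ 0.53934679 -0.24195499  0.14440613] [[ 0.001 -0.02   1.   ]
 [-0.001  1.     0.02 ]
 [-1.    -0.001  0.001]] [ 0.24353968  0.15639301 -1.55619543] [ 0.87  0.54 -0.73  1.81  0.44  0.96  1.54]
```

View pics/w3.png

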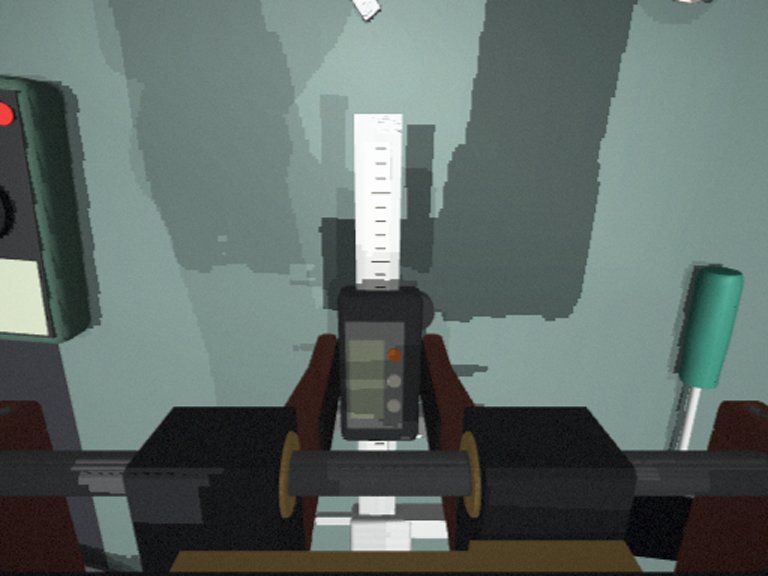

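Call:
send_rows:
  deltas:
    - [0, 0.015, -0.003, 0.8, 0, 0]
    - [0, 0.045, -0.009, 2.4, 0, 0]
    - [0, 0.075, -0.015, 4.1, 0, 0]
    - [0, 0.105, -0.02, 5.8, 0, 0]
    - [0, 0.135, -0.026, 7.5, 0, 0]
    - [0, 0.165, -0.032, 9.2, 0, 0]
    - [0, 0.195, -0.038, 10.9, 0, 0]
    - [0, 0.225, -0.044, 12.6, 0, 0]
    - [0, 0.255, -0.05, 14.2, 0, 0]
    - [0, 0.285, -0.056, 15.8, 0, 0]
    - [0, 0.31, -0.061, 17, 0, 0]
    - [0, 0.323, -0.063, 17.5, 0, 0]

```text
t: 6.75
position: [0.4683, 0.0813, 0.1426]
tool_rot: [-0.436, -0.556, -0.437, 0.557]
wrist_force: [0.4, -0.0, -1.8]
grip_width: 0.0316
```

Call:
send_rows:
  deltas:
    - [0, 0, 0, 0, 0, 0]
    - [0, 0, 0, 0, 0, 0]

```text
t: 7.0
position: [0.4693, 0.079, 0.143]
tool_rot: [-0.436, -0.556, -0.436, 0.557]
wrist_force: [-0.2, 0.5, -1.5]
grip_width: 0.0319
```

```bash
python3 - <<'E'
from h import *
p,d,C,st=snap("wrist","w4"); print(st['t'],st['position'],R(st['tool_rot']).round(3),st['wrist_force'],st['joint_positions'].round(2))
E
```

```text
7.0 [0.4693318  0.07898428 0.1430197 ] [[-0.001  0.971 -0.239]
 [-0.001 -0.239 -0.971]
 [-1.    -0.001  0.001]] [-0.16697437  0.46527018 -1.46096403] [ 0.11  0.31 -0.48  2.08  0.2   0.8  -0.73]
```

View pics/w4.png

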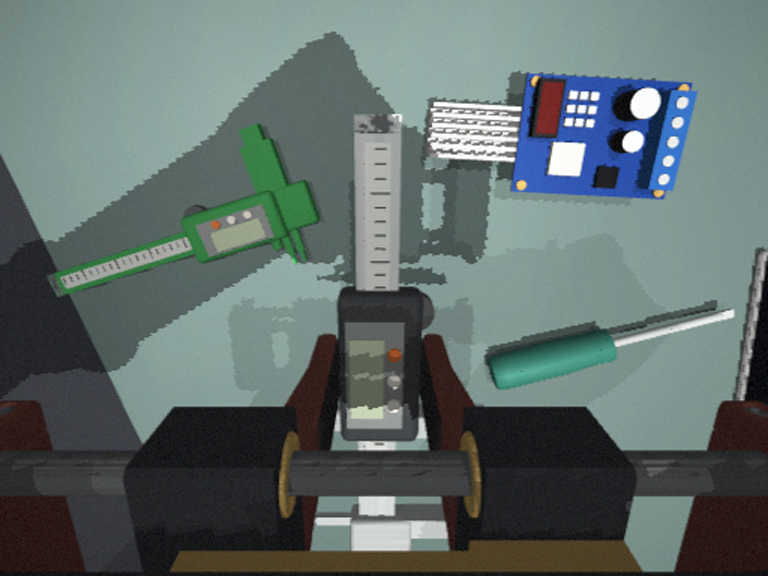

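Module in view: bare end face at about (430,100)–(430,158), blue board (520–690, 75–195). The green caliper's head is at (300,200). Zooming in.

```bash
python3 - <<'E'
from h import *
p,d,C=load("w4")
c=p[40:140,275:475]; cv2.imwrite("pics/w4c.png",cv2.resize(c[...,::-1],(800,400),interpolation=cv2.INTER_CUBIC))
hsv=cv2.cvtColor(p,cv2.COLOR_RGB2HSV)
b=((abs(hsv[...,0].astype(int)-112)<14)&(hsv[...,1]>120)&(hsv[...,2]>50)).astype(np.uint8); b[:, :320]=0
b=cv2.morphologyEx(b,cv2.MORPH_CLOSE,np.ones((15,15)))
cs,_=cv2.findContours(b,cv2.RETR_EXTERNAL,cv2.CHAIN_APPROX_NONE); k=max(cs,key=cv2.contourArea)
P=ray(C,k[:,0]+0.5,0.030)[:,:2].astype(np.float32); r=cv2.minAreaRect(P); print("board",r, cv2.boxPoints(r))
E
```

```text
board ((0.6140831708908081, 0.13374604284763336), (0.06407437473535538, 0.09613250195980072), 73.29230499267578) [[0.55883574 0.11687987]
 [0.6509099  0.08924282]
 [0.6693306  0.1506122 ]
 [0.57725644 0.17824927]]
```

View pics/w4c.png

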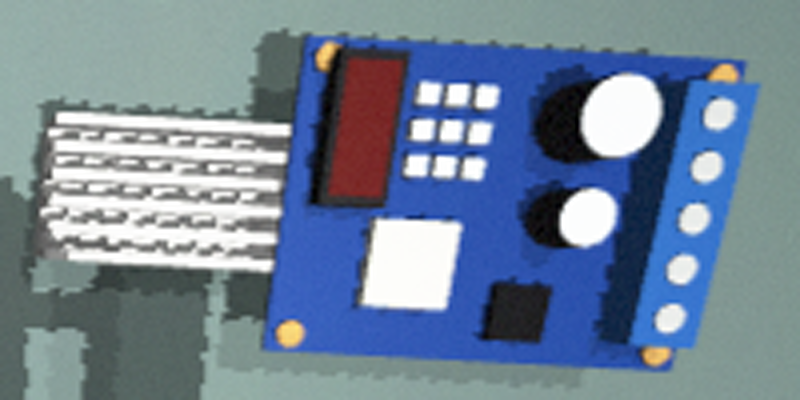

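```bash
python3 - <<'E'
from h import *
p,d,C=load("w4")
q=lambda x,y:(275+x/4,40+y/4)
P=ray(C,[q(55,111),q(290,125),q(60,258),q(272,273),q(48,255),q(48,110)],0.028); print(P.round(4))
for a,b in((0,1),(2,3)):
    v=P[b]-P[a]; print(np.degrees(np.arctan2(v[1],v[0])))
print("width",np.linalg.norm(P[0]-P[2]))
# board straight edges (excluding terminals): use crop corners
B=ray(C,[q(303,36),q(264,350),q(672,370),q(746,62)],0.030); print(B.round(4))
for a,b in((0,1),(1,2),(0,3)):
    v=B[b]-B[a]; print(np.degrees(np.arctan2(v[1],v[0])),np.linalg.norm(v))
# depth check
print("depthz", [ (C[1]+ (C[2]@np.array([(u-C[0][0,2])/C[0][0,0],(w-C[0][1,2])/C[0][1,1],1]))*d[w,u])[2].round(4) for u,w in((360,110),(295,85),(310,70))])
E
```

```text
[[0.5243 0.1765 0.028 ]
 [0.5723 0.1619 0.028 ]
 [0.5194 0.147  0.028 ]
 [0.5641 0.1327 0.028 ]
 [0.5169 0.1482 0.028 ]
 [0.5229 0.1771 0.028 ]]
-16.974087085253743
-17.69347564177401
width 0.029991070897413787
[[0.5767 0.1782 0.03  ]
 [0.5594 0.1169 0.03  ]
 [0.6476 0.0906 0.03  ]
 [0.6654 0.1514 0.03  ]]
-105.78005590700101 0.06377372223549103
-16.56034835577791 0.09202281024847882
-16.865192721708453 0.09267625867382288
depthz [np.float64(0.0301), np.float64(0.0182), np.float64(0.0282)]
```

```bash
cat > inhand.py <<'E'
from h import *
import sys
tag=sys.argv[1]
p,d,_=load(tag); c=viewer.calibration("wrist"); H=np.array(c["hand_eye"]); K=c["K"]
C=(K,H[:3,3],H[:3,:3])
def rayx(uv,xp):
    uv=np.atleast_2d(np.array(uv,float)); dd=np.c_[(uv[:,0]-K[0,2])/K[0,0],(uv[:,1]-K[1,2])/K[1,1],np.ones(len(uv))]@H[:3,:3].T
    return H[:3,3]+dd*((xp-H[0,3])/dd[:,0])[:,None]
q=cv2.GaussianBlur(p,(3,3),0).astype(int); rel=(q.max(2)-q.min(2))/np.maximum(q.max(2),1)
L=[];R_=[]
for y in range(90,185):
    x=np.nonzero(rel[y,225:280]<.075)[0]+225
    if len(x): L.append((x.min(),y+.5));R_.append((x.max()+1,y+.5))
A=rayx(L,.0056);B=rayx(R_,.0056);M=(A+B)/2; w=B[:,1]-A[:,1]; ok=abs(w-.0165)<.0025
f=np.polyfit(M[ok,2],M[ok,1],1); print("beam in tool: ty = a tz + b",f,"deg",np.degrees(np.arctan(f[0])),"w",np.median(w),ok.sum())
print("tail end row",L[0],rayx(M and [0,0] if 0 else [(L[0][0],L[0][1])],.0056))
cv2.imwrite(f"pics/{tag}b.png",cv2.resize(p[250:384,200:320,::-1],(537,600),interpolation=cv2.INTER_CUBIC))
E
python3 inhand.py w3;python3 inhand.py w4
```

```text
beam in tool: ty = a tz + b [-0.00281994 -0.00091897] deg -0.16157020184526466 w 0.016689617548844494 95
tail end row (np.int64(236), 90.5) [[ 0.0056     -0.00882079 -0.08730014]]
beam in tool: ty = a tz + b [-0.00283869 -0.00098492] deg -0.16264469804747866 w 0.016399680431706316 95
tail end row (np.int64(236), 90.5) [[ 0.0056     -0.00882079 -0.08730014]]
```

View pics/w4b.png

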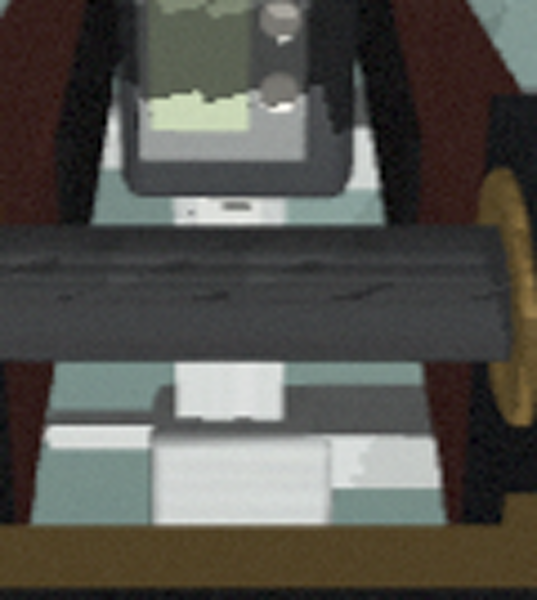

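```bash
cat >> inhand.py <<'E'
print("tail", rayx([(252,float(sys.argv[2]))],.0056)[0], "fixed top edge",rayx([(285,float(sys.argv[3]))],.0026)[0])
E
python3 inhand.py w4 76 347.2|tail -1
python3 - <<'E'
import numpy as np
a=np.radians(-16.7); u=np.array([np.cos(a),np.sin(a)]); n=np.array([u[1],-u[0]]) # tool y, tool z
E_=np.array([.5203,.162])
# E in tool: ty = -0.001+0.022 (beam line at ty=-.001), tz=.0534
T=E_-u*0.021-n*0.0534; print(T, u,n)
cur=np.array([.4693,.0790]); R=np.array([[.971,-.239],[-.239,-.971]]) # columns tool y, tool z
print(R.T@(T-cur))
E
```

```text
tail [ 0.0056     -0.00065043 -0.09420289] fixed top edge [0.0026     0.02130747 0.07562126]
[0.51553078 0.21918229] [ 0.95782249 -0.28736052] [-0.28736052 -0.95782249]
[ 0.01138652 -0.14716616]
```

```bash
python3 - <<'E'
from h import *
p,d,C=load("w4")
hsv=cv2.cvtColor(p,cv2.COLOR_RGB2HSV)
g=((abs(hsv[...,0].astype(int)-62)<12)&(hsv[...,1]>120)).astype(np.uint8); g[:,:20]=0; g[260:]=0
cs,_=cv2.findContours(g,cv2.RETR_EXTERNAL,cv2.CHAIN_APPROX_NONE); k=np.vstack([c for c in cs if cv2.contourArea(c)>100])
P=ray(C,k[:,0],0.012)[:,:2]
T=np.array([.5155,.2192]);u=np.array([.9578,-.2874]);n=np.array([-.2874,-.9578])
t=np.c_[(P-T)@u,(P-T)@n]
for lo in np.arange(-.1,.14,.02):
    s=t[(t[:,1]>=lo)&(t[:,1]<lo+.02)]
    if len(s): print("tz",lo.round(2),"max ty",s[:,0].max().round(4))
E
```

```text
tz 0.04 max ty -0.0802
tz 0.06 max ty -0.0687
tz 0.08 max ty -0.0498
tz 0.1 max ty -0.0459
tz 0.12 max ty -0.0537
```

Call:
send_rows:
  deltas:
    - [0, 0.001, -0.012, 0.05, 0, 0]
    - [0, 0.003, -0.04, 0.15, 0, 0]
    - [0, 0.005, -0.07, 0.25, 0, 0]
    - [0, 0.008, -0.1, 0.35, 0, 0]
    - [0, 0.01, -0.13, 0.45, 0, 0]
    - [0, 0.0114, -0.147, 0.48, 0, 0]
    - [0, 0.0114, -0.147, 0.48, 0, 0]
    - [0, 0.0114, -0.147, 0.48, 0, 0]

```text
t: 8.05
position: [0.5156, 0.2184, 0.1433]
tool_rot: [-0.422, -0.567, -0.422, 0.568]
wrist_force: [0.0, -0.6, -2.8]
grip_width: 0.0318
```

```bash
python3 - <<'E'
from h import *
p,d,C,st=snap("wrist","w5"); r=R(st['tool_rot']);print(st['t'],st['position'],r.round(4),st['joint_positions'].round(2),np.degrees(np.arctan2(r[1,1],r[0,1])))
T=np.array([.5155,.2192]); print((T-st['position'][:2])@r[:2,1],(T-st['position'][:2])@r[:2,2])
E
```

```text
8.05 [0.51564884 0.21844623 0.14334164] [[-7.000e-04  9.575e-01 -2.885e-01]
 [-1.200e-03 -2.886e-01 -9.575e-01]
 [-1.000e+00 -3.000e-04  1.400e-03]] [-0.14  0.44 -0.47  1.89  0.25  0.87 -1.03] -16.771171470041637
-0.00036000667120450073 -0.0006787630240065397
```

View pics/w5.png

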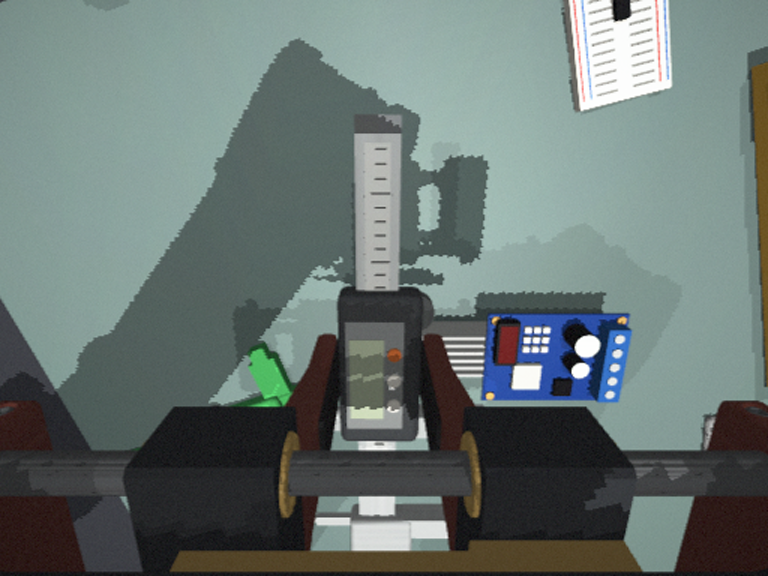

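```bash
python3 - <<'E'
from h import *
p,d,C=load("w5")
print(ray(C,np.array([(489,316),(481,399),(618,402),(632,316)])/1.5,0.030).round(4))
E
```

```text
[[0.5776 0.1771 0.03  ]
 [0.559  0.1179 0.03  ]
 [0.6498 0.088  0.03  ]
 [0.6669 0.1502 0.03  ]]
```

Call:
send_rows:
  deltas:
    - [0.015, 0, -0.0007, 0, 0, 0]
    - [0.04, 0, -0.0007, 0, 0, 0]
    - [0.07, 0, -0.0007, 0, 0, 0]
    - [0.09, 0, -0.0007, 0, 0, 0]
    - [0.09, 0, -0.0007, 0, 0, 0]

```text
t: 8.72
position: [0.5148, 0.2196, 0.0519]
tool_rot: [-0.422, -0.566, -0.422, 0.569]
wrist_force: [-0.6, -0.3, -0.9]
grip_width: 0.0321
```

```bash
python3 - <<'E'
from h import *
p,d,C,st=snap("wrist","w6"); r=R(st['tool_rot']);print(st['t'],st['position'],st['wrist_force'],np.degrees(np.arctan2(r[1,1],r[0,1])))
T=np.array([.5155,.2192]); print((T-st['position'][:2])@r[:2,1],(T-st['position'][:2])@r[:2,2])
p,d,C,st=snap("scene","s6"); v=p[130:230,230:350]; cv2.imwrite("pics/s6c.png",cv2.resize(v[...,::-1],(720,600),interpolation=cv2.INTER_CUBIC))
E
```

```text
8.725 [0.51483531 0.21964189 0.05191806] [-0.56991842 -0.29684112 -0.94498121] -16.71892570664995
0.0007637144257291002 0.00023199820493814853
```

View pics/w6.png

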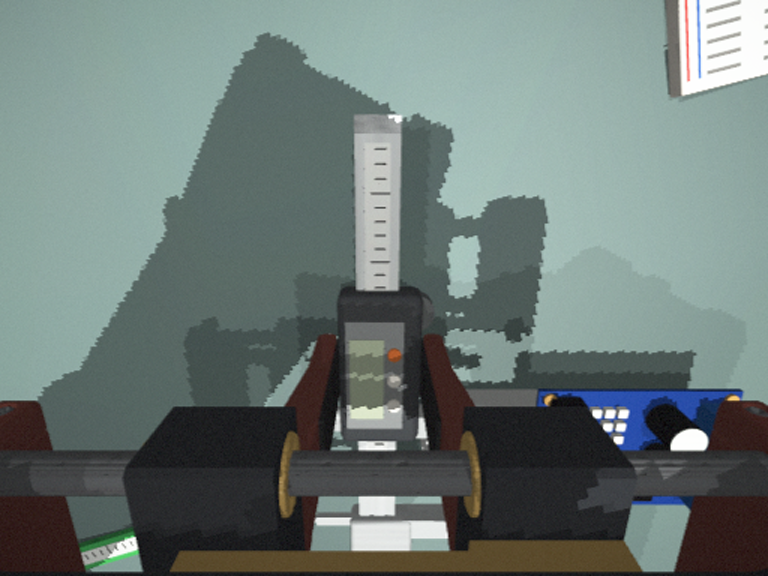

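View pics/s6c.png

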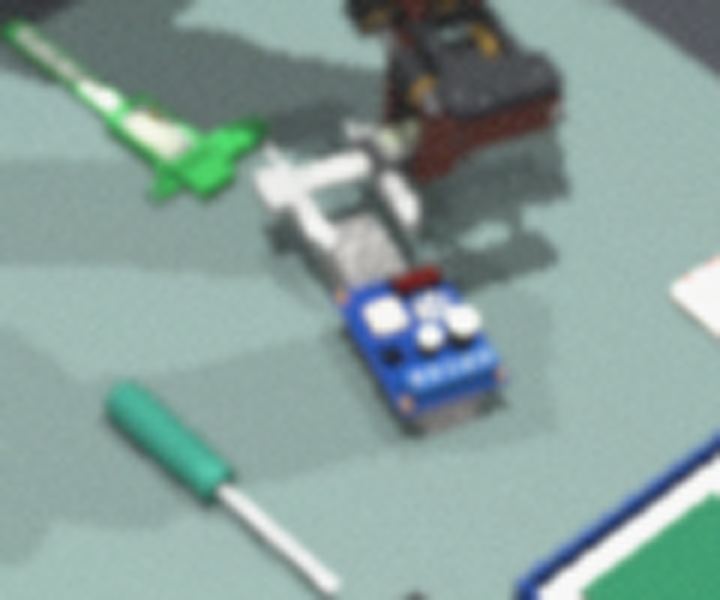

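The jaws sit over either side of the fins with room on both sides. Lowering now.

Call:
send_rows:
  deltas:
    - [0.01, 0.0008, 0, 0, 0, 0]
    - [0.022, 0.0008, 0, 0, 0, 0]
    - [0.03, 0.0008, 0, 0, 0, 0]
    - [0.035, 0.0008, 0, 0, 0, 0]
    - [0.0377, 0.0008, 0, 0, 0, 0]
    - [0.0377, 0.0008, 0, 0, 0, 0]

```text
t: 9.57
position: [0.5168, 0.2203, 0.0159]
tool_rot: [-0.422, -0.567, -0.422, 0.567]
wrist_force: [-0.5, 0.7, -1.0]
grip_width: 0.0317
```

Call:
send_rows:
  deltas:
    - [0, 0, 0, 0, 0, 0]
    - [0, 0, 0, 0, 0, 0]

```text
t: 9.82
position: [0.517, 0.2204, 0.0162]
tool_rot: [0.422, 0.568, 0.422, -0.567]
wrist_force: [-0.2, 0.4, -2.6]
grip_width: 0.0319
```

```bash
python3 - <<'E'
from h import *
st=robot.read_state(); r=R(st['tool_rot']);print(st['t'],st['position'],st['wrist_force'],np.degrees(np.arctan2(r[1,1],r[0,1])))
E
```

```text
9.825 [0.51696076 0.22036647 0.01618763] [-0.17713618  0.4234883  -2.55011328] -16.715606510471368
```

Call:
send_rows:
  deltas:
    - [0.001, -0.001, 0.0015, 0, 0, 0]
    - [0.0022, -0.001, 0.0015, 0, 0, 0]
    - [0.0022, -0.001, 0.0015, 0, 0, 0]

```text
t: 10.2
position: [0.5154, 0.2191, 0.0137]
tool_rot: [-0.422, -0.567, -0.422, 0.567]
wrist_force: [-0.4, -0.6, -1.7]
grip_width: 0.0318
```

```bash
python3 - <<'E'
from h import *
st=robot.read_state(); r=R(st['tool_rot']);print(st['t'],st['position'],st['wrist_force'],r.round(4))
E
```

```text
10.2 [0.51538574 0.21905581 0.01368524] [-0.44757549 -0.61137382 -1.74805391] [[-1.000e-04  9.577e-01 -2.876e-01]
 [-1.000e-04 -2.876e-01 -9.577e-01]
 [-1.000e+00 -1.000e-04  2.000e-04]]
```

Call:
send_rows:
  deltas:
    - [0, 0, 0, 0, 0, 0]
    - [0, 0, 0, 0, 0, 0]
    - [0, 0, 0, 0, 0, 0]
    - [0, 0, 0, 0, 0, 0]
  claw: 65

```text
t: 10.7
position: [0.5155, 0.2192, 0.0138]
tool_rot: [0.422, 0.567, 0.422, -0.567]
wrist_force: [-0.6, 0.3, -0.2]
grip_width: 0.0569
```

```bash
python3 - <<'E'
from h import *
p,d,C,st=snap("wrist","w7"); print(st['t'],st['position'],st['wrist_force'],st['grip_width'])
p,d,C,st=snap("scene","s7"); v=p[130:230,230:350]; cv2.imwrite("pics/s7c.png",cv2.resize(v[...,::-1],(720,600),interpolation=cv2.INTER_CUBIC))
E
```

```text
10.7 [0.51547397 0.21920071 0.01381886] [-0.60529656  0.31184797 -0.17856883] 0.05688353149917353
```

View pics/w7.png

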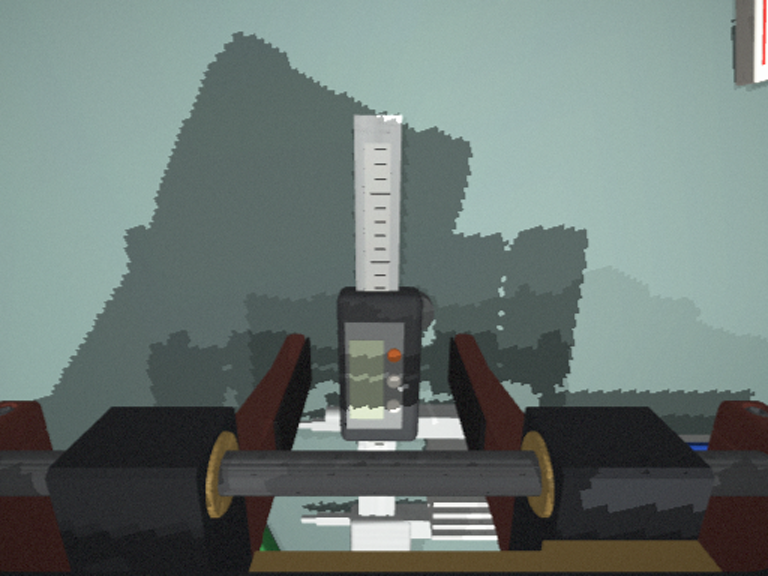

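View pics/s7c.png

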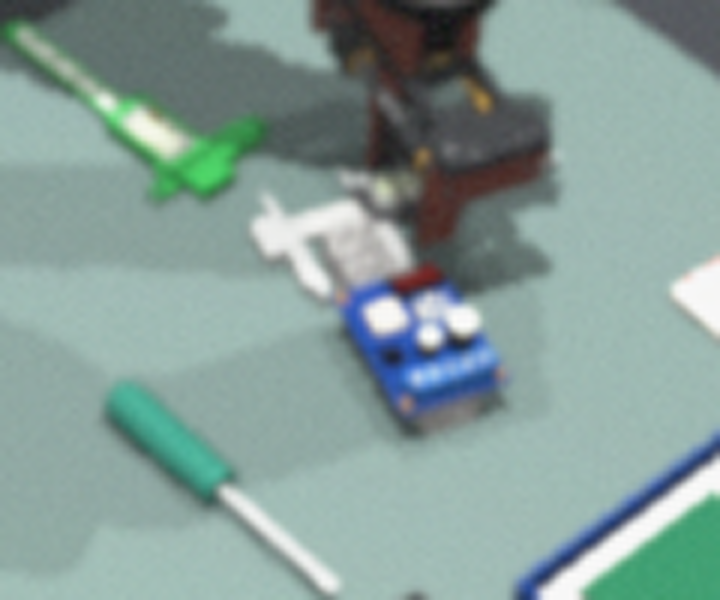

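Call:
send_rows:
  deltas:
    - [-0.03, 0, 0, 0, 0, 0]
    - [-0.08, 0, 0, 0, 0, 0]
    - [-0.12, 0, 0, 0, 0, 0]
    - [-0.13, 0.004, 0.006, -1.7, 0, 0]
    - [-0.13, 0.008, 0.012, -3.4, 0, 0]
    - [-0.13, 0.012, 0.018, -5.1, 0, 0]
    - [-0.13, 0.016, 0.024, -6.8, 0, 0]
    - [-0.13, 0.019, 0.03, -8.5, 0, 0]
    - [-0.13, 0.022, 0.036, -10.2, 0, 0]
    - [-0.13, 0.025, 0.042, -11.9, 0, 0]
    - [-0.13, 0.029, 0.048, -13.6, 0, 0]
    - [-0.13, 0.032, 0.0534, -15, 0, 0]

```text
t: 12.3
position: [0.5307, 0.1584, 0.1437]
tool_rot: [0.7, 0.101, 0.7, -0.101]
wrist_force: [-0.7, 0.4, -0.3]
grip_width: 0.057
```

Call:
send_rows:
  deltas:
    - [0, 0, 0, 0, 0, 0]
    - [0, 0, 0, 0, 0, 0]
    - [0, 0, 0, 0, 0, 0]
  claw: 100

```text
t: 12.68
position: [0.5306, 0.1592, 0.1439]
tool_rot: [0.7, 0.103, 0.699, -0.103]
wrist_force: [-0.4, 0.4, -0.2]
grip_width: 0.0835
```

```bash
python3 - <<'E'
from h import *
p,d,C,st=snap("wrist","w8"); r=R(st['tool_rot']);print(st['t'],st['position'],st['grip_width'],r.round(4),st['joint_positions'].round(2))
E
```

```text
12.675 [0.53061604 0.15922624 0.14386471] 0.08350316997857046 [[ 2.000e-04  2.885e-01  9.575e-01]
 [ 0.000e+00  9.575e-01 -2.885e-01]
 [-1.000e+00  1.000e-04  2.000e-04]] [ 0.23  0.51 -0.82  1.89  0.46  0.94  0.47]
```

View pics/w8.png

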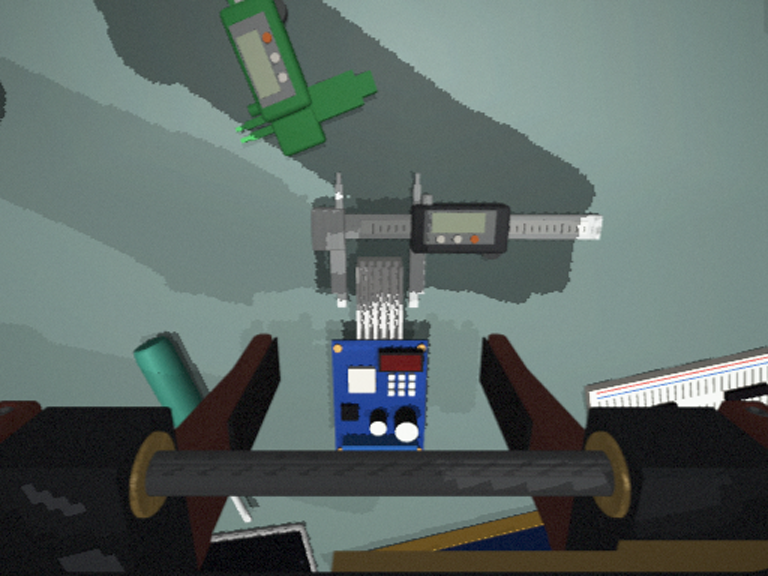

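The caliper lies square to the module with its jaws on both sides of the fins. The fixed jaw is at about column 338, the sliding jaw at about 415, and the heat sink spans 357–404. Zooming in to measure the jaws.

```bash
python3 - <<'E'
from h import *
p,d,C=load("w8")
c=p[110:230,195:345]; c=cv2.convertScaleAbs(c,alpha=1.5); cv2.imwrite("pics/w8c.png",cv2.resize(c[...,::-1],(750,600),interpolation=cv2.INTER_CUBIC))
E
```

```text
(no output)
```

View pics/w8c.png

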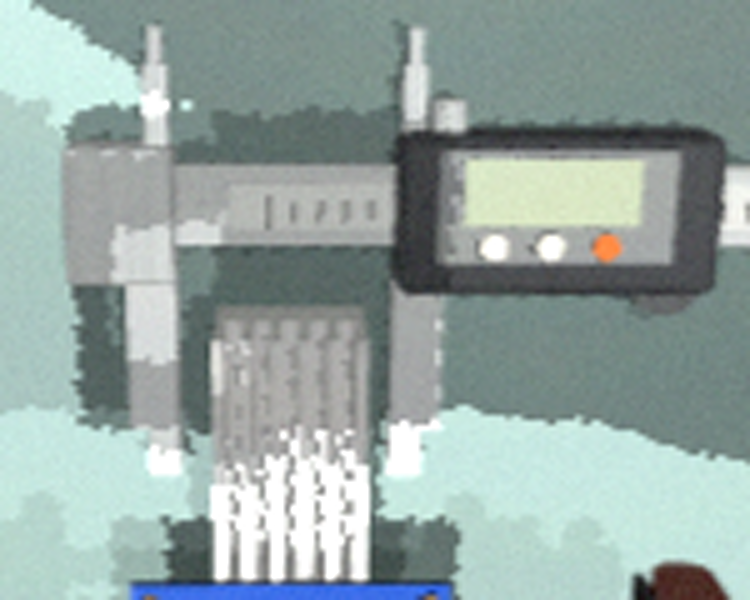

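```bash
python3 - <<'E'
from h import *
p,d,C=load("w8"); q=lambda x,y:(195+x/5,110+y/5)
a=np.radians(-16.7);u=np.array([np.cos(a),np.sin(a)]);v=np.array([-u[1],u[0]]);E=np.array([.5203,.162])
for n,(x,y,z) in dict(fo=(128,340,.011),fi=(178,340,.011),si=(391,350,.011),so=(440,350,.011),fo2=(131,410,.011),so2=(439,410,.011),hl=(213,400,.028),hr=(368,400,.028),tipf=(165,475,.011),tips=(405,475,.011),tail=(64,146,.012),head2=(70,284,.012),hous=(400,292,.015),housR=(715,294,.015)).items():
    P=ray(C,[q(x,y)],z)[0]; print(n,P.round(4),"along",((P[:2]-E)@u).round(4),"across",((P[:2]-E)@v).round(4))
E
```

```text
fo [0.5154 0.13   0.011 ] along 0.0045 across -0.032
fi [0.5184 0.1397 0.011 ] along 0.0046 across -0.0219
si [0.5329 0.1805 0.011 ] along 0.0067 across 0.0213
so [0.5357 0.19   0.011 ] along 0.0067 across 0.0312
fo2 [0.5298 0.1258 0.011 ] along 0.0195 across -0.032
so2 [0.5481 0.1865 0.011 ] along 0.0196 across 0.0314
hl [0.5276 0.1451 0.028 ] along 0.0119 across -0.0141
hr [0.5363 0.1737 0.028 ] along 0.0119 across 0.0158
tipf [0.5453 0.128  0.011 ] along 0.0337 across -0.0253
tips [0.5598 0.176  0.011 ] along 0.0338 across 0.0248
tail [0.4747 0.1308 0.012 ] along -0.0347 across -0.043
head2 [0.5009 0.1228 0.012 ] along -0.0073 across -0.0431
hous [0.5207 0.1854 0.015 ] along -0.0063 across 0.0225
housR [0.5391 0.245  0.015 ] along -0.0058 across 0.0849
```

Call:
send_rows:
  deltas:
    - [0.03, 0, 0, 0, 0, 0]
    - [0.07, 0, 0, 0, 0, 0]
    - [0.105, 0, 0, 0, 0, 0]
    - [0.12, 0, 0, 0, 0, 0]
    - [0.127, 0, 0, 0, 0, 0]
    - [0.13, 0, 0, 0, 0, 0]
    - [0.13, 0, 0, 0, 0, 0]
    - [0.13, 0, 0, 0, 0, 0]
  claw: 100

```text
t: 13.72
position: [0.5313, 0.159, 0.0145]
tool_rot: [0.7, 0.103, 0.699, -0.103]
wrist_force: [0.0, -0.3, -0.3]
grip_width: 0.0878
```

```bash
python3 - <<'E'
from h import *
p,d,C,st=snap("wrist","w9"); r=R(st['tool_rot']);print(st['t'],st['position'],st['grip_width'],st['wrist_force'],r.round(4))
a=np.radians(-16.7);u=np.array([np.cos(a),np.sin(a)]);v=np.array([-u[1],u[0]]);E=np.array([.5203,.162])
print((st['position'][:2]-E)@u,(st['position'][:2]-E)@v)
E
```

```text
13.725 [0.53126465 0.15897133 0.01453512] 0.08777342192722233 [ 0.02866754 -0.31435905 -0.29409404] [[ 1.300e-03  2.878e-01  9.577e-01]
 [ 3.000e-04  9.577e-01 -2.878e-01]
 [-1.000e+00  7.000e-04  1.200e-03]]
0.011372508870287394 0.00024987547416690235
```

View pics/w9.png

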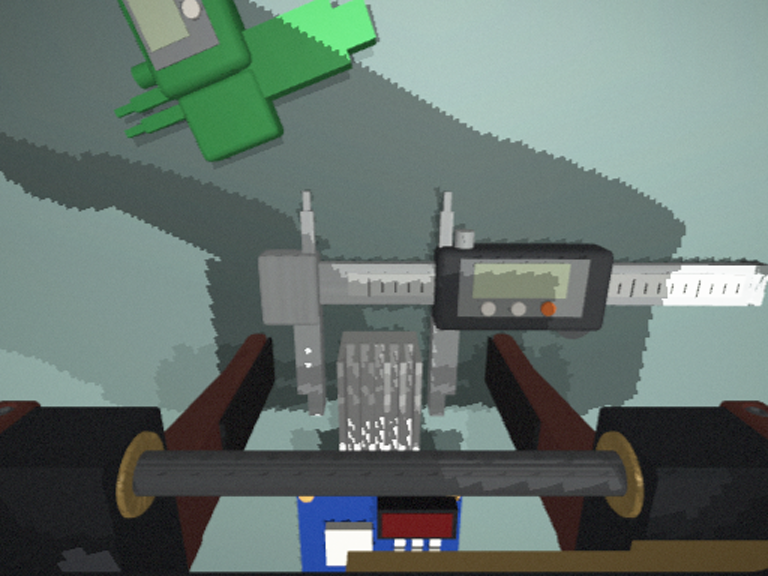

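Call:
send_rows:
  deltas:
    - [0, 0, 0, 0, 0, 0]
    - [0, 0, 0, 0, 0, 0]
    - [0, 0, 0, 0, 0, 0]
    - [0, 0, 0, 0, 0, 0]
  claw: 66

```text
t: 14.28
position: [0.5307, 0.1587, 0.0138]
tool_rot: [0.7, 0.103, 0.7, -0.103]
wrist_force: [0.4, -0.4, 1.2]
grip_width: 0.0583
```

Call:
send_rows:
  deltas:
    - [0, 0, 0, 0, 0, 0]
    - [0, 0, 0, 0, 0, 0]
    - [0, 0, 0, 0, 0, 0]
    - [0, 0, 0, 0, 0, 0]
    - [0, 0, 0, 0, 0, 0]
    - [0, 0, 0, 0, 0, 0]
  claw: 48

```text
t: 15.02
position: [0.5307, 0.1588, 0.0138]
tool_rot: [0.7, 0.103, 0.7, -0.103]
wrist_force: [-0.3, -0.2, 1.0]
grip_width: 0.0496
```

```bash
python3 - <<'E'
from h import *
p,d,C,st=snap("wrist","w10"); r=R(st['tool_rot']);print(st['t'],st['position'],st['grip_width'],st['wrist_force'])
E
```

```text
15.025 [0.53071344 0.15879503 0.01377186] 0.049611200257000436 [-0.26589684 -0.24833457  1.0372492 ]
```

View pics/w10.png

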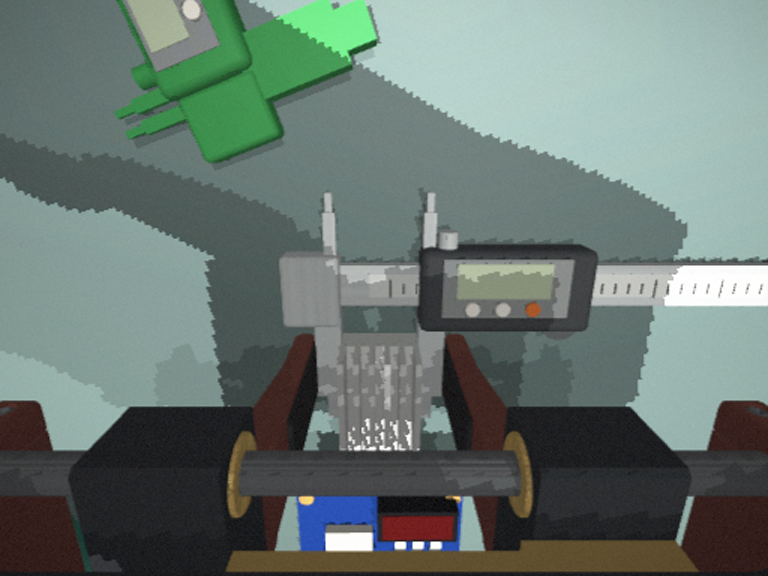

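Call:
send_rows:
  deltas:
    - [0, 0, 0, 0, 0, 0]
    - [0, 0, 0, 0, 0, 0]
    - [0, 0, 0, 0, 0, 0]
    - [0, 0, 0, 0, 0, 0]
    - [0, 0, 0, 0, 0, 0]
  claw: 20

```text
t: 15.7
position: [0.5308, 0.1588, 0.0138]
tool_rot: [0.7, 0.103, 0.7, -0.103]
wrist_force: [-0.3, 0.1, 1.7]
grip_width: 0.05
```

Call:
send_rows:
  deltas:
    - [0, 0, 0, 0, 0, 0]
    - [0, 0, 0, 0, 0, 0]
    - [0, 0, 0, 0, 0, 0]
    - [0, 0, 0, 0, 0, 0]
    - [0, 0, 0, 0, 0, 0]
  claw: 90

```text
t: 16.32
position: [0.5307, 0.1588, 0.0137]
tool_rot: [0.7, 0.103, 0.7, -0.103]
wrist_force: [-0.0, -0.1, -0.2]
grip_width: 0.0793
```

Call:
send_rows:
  deltas:
    - [-0.01, 0, 0, 0, 0, 0]
    - [-0.04, 0, 0, 0, 0, 0]
    - [-0.08, 0, 0, 0, 0, 0]
    - [-0.12, 0, 0, 0, 0, 0]
    - [-0.13, 0, 0, 0, 0, 0]
    - [-0.13, 0, 0, 0, 0, 0]

```text
t: 17.08
position: [0.5309, 0.1587, 0.1443]
tool_rot: [0.7, 0.103, 0.699, -0.103]
wrist_force: [-0.1, 0.6, 0.4]
grip_width: 0.0791
```

```bash
python3 - <<'E'
from h import *
p,d,C,st=snap("wrist","w11"); print(st['t'],st['position'],st['grip_width'],st['wrist_force'])
c=p[110:230,195:345]; c=cv2.convertScaleAbs(c,alpha=1.5); cv2.imwrite("pics/w11c.png",cv2.resize(c[...,::-1],(750,600),interpolation=cv2.INTER_CUBIC))
E
```

```text
17.075 [0.53093547 0.15866722 0.14426423] 0.07905851095502056 [-0.08013584  0.56297134  0.36745615]
```

View pics/w11c.png

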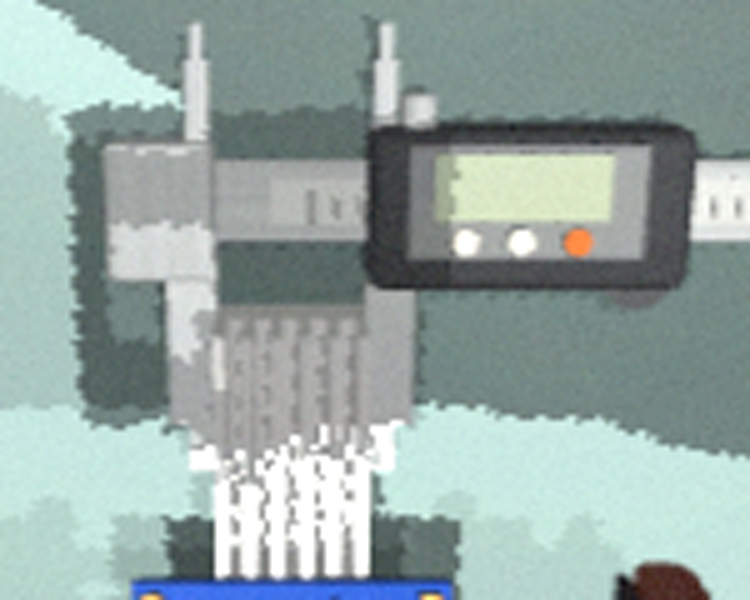

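```bash
python3 - <<'E'
from h import *
p,d,C=load("w11"); q=lambda x,y:(195+x/5,110+y/5)
a=np.radians(-16.7);u=np.array([np.cos(a),np.sin(a)]);v=np.array([-u[1],u[0]]);E=np.array([.5203,.162])
O={}
for n,(x,y,z) in dict(fo=(168,340,.011),so=(414,340,.011),hl=(215,500,.028),hr=(368,500,.028),head1=(105,145,.012),head2=(108,280,.012),tip=(205,470,.011),housTL=(372,130,.015),housTR=(692,130,.015),housBL=(374,287,.015),housBR=(686,287,.015),bl=(133,582,.03),br=(452,582,.03)).items():
    P=ray(C,[q(x,y)],z)[0]; O[n]=P[:2]; print(n,"along",((P[:2]-E)@u).round(4),"across",((P[:2]-E)@v).round(4))
print("opening",(O['so']-O['fo'])@v-.02)
ang=lambda s,t:np.degrees(np.arctan2(*(O[t]-O[s])[::-1]))
print("housing x dir",ang('housTL','housTR'),ang('housBL','housBR'),"board edge",ang('bl','br'))
# beam edge over long span
hsv=p.astype(int)
E
```

```text
fo along 0.0053 across -0.0244
so along 0.0053 across 0.0255
hl along 0.0334 across -0.0145
hr along 0.0334 across 0.0157
head1 along -0.0342 across -0.0355
head2 along -0.0074 across -0.036
tip along 0.0334 across -0.0174
housTL along -0.0374 across 0.0161
housTR along -0.0374 across 0.0773
housBL along -0.0067 across 0.017
housBR along -0.0066 across 0.0787
bl along 0.0502 across -0.0311
br along 0.0502 across 0.0327
opening 0.029917477928942265
housing x dir 73.25926355670934 73.25725152749509 board edge 73.25307923340873
```

```bash
python3 - <<'E'
from bench import robot
print(robot.finish_job())
E
```

```text
the job is handed in; nothing more can be done
None
```

The caliper is closed on the heat sink's bare end, with the hand raised clear, and the job was handed in at about 17 s. No verdict was reported.

I picked the larger silver caliper up by its housing and laid it flat with its jaws on either side of the bare end. After letting go, I took hold of both jaws from outside and slid them shut. The fingers stopped at 50 mm, which is the 30 mm heat sink plus two 10 mm jaws.

Last wrist-camera check before handing in:

| Check | Measured |
|---|---|
| Jaw opening | about 29.9 mm |
| Squareness of caliper to module | within about 0.1° |
| Heat sink length inside the jaws | about 33 mm |
| Module movement | none measurable (within about 1 mm) |
| Hand after release | about 13 cm above the bench |

- **Contact force:** the force between caliper and heat sink could not be read directly. I infer more than 4 N from the fingers stalling on the jaws for over half a second at the fixed grip force.
- **Other objects:** nothing else was touched as far as the pictures show, but I did not measure the other objects again at the end.
- **Disagreements:** one arm position was about 2 mm off during the lowering, and I corrected it before letting go. No other check failed or disagreed.

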